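Couple the keyed drive shaft to the gearbox tester

TASK

On the gearbox tester, press the pedal right down to its stop so that the orange guard slides off the hub. Then lift the keyed drive shaft (red handle) out of its black stand, push it into the hub while turning it until its key slips into the keyway, and press it fully home against the ejector spring; finish while still holding it pressed home with the gripper, not letting go, because the spring would push it out again. Leave the pedal down and do not shift the plain shaft (blue handle) or the other loose things on the bench.

Things in the scene. Friction and masses are not known exactly. Their poses are not given: they have to be found in the camera images.
- hub_mouth (a point): Centre of the upper face of the hub, an upright steel cylinder 54 mm across, where its 20 mm bore begins, 70 mm above the bench. z up; x, y are the tester's axes, not the keyway's. The hub does not turn. Its keyway, 8 mm wide and reaching 15 mm out from the axis, with a yellow mark on the face beyond it, points within 0.5 rad either way of x: see it, or find it by turning the shaft.
- bore_floor (a point): Bottom of the hub's bore, on its axis, 48 mm below hub_mouth. Above it a brass ejector on a spring waits 22 mm below the mouth; it pushes the shaft back with 5 N at first and 10 N when the shaft is home.
- tester: The gearbox tester's blue base plate, 180 mm (x) by 320 mm (y), 12 mm thick, fixed to the bench; origin under its centre, x roughly away from the robot. The hub stands 50 mm towards y, the pedal's hinge and pad lie at 95 mm towards -y. Two rods beside the hub (37 mm off in x, 63 mm above the bench at most, posts 64 mm) carry the guard.
- guard_top (a point): Middle of the top of the orange guard plate, 78 x 64 mm, 78 mm above the bench. It covers the hub's mouth at the start and slides 80 mm towards tester +y, clear of the mouth, as the pedal goes fully down; it stays with the pedal.
- pedal (a joint): Angle of the tester's hinged pedal: 0 up (start), 0.35 rad down on its stop. Pressed on the pad, its spring and drag take about 5 N at first and 7 N near the stop; the drag in the hinge keeps the pedal, and the guard linked to it, where it was left.
- pedal_pad (a point): Middle of the top of the pedal's black rubber pad, 55 mm (x) by 54 mm (y). The hinge lies 100 mm farther along tester x, parallel to tester y, 47 mm above the bench. The pad starts 83 mm above the bench, sloping up 0.30 rad towards the robot, and comes down to about 48 mm at the stop. This point moves with the pedal.
- shaft_grip (a point): Centre of the red handle of the keyed shaft: flat, upright, 36 mm (x) by 14 mm (y) by 52 mm high, grasped across its 14 mm (y). z up; the key is on the +x side (yellow mark on handle top and flange). The flange's underside is 31 mm, the tip 71 mm below. It starts upright in one hole of the stand, its flange on the stand's top, x within 0.6 rad of straight away from the robot.
- shaft_seat (a point): Point on the keyed shaft's axis at the underside of its flange (40 mm across, 6 mm thick, right under the handle), 40 mm above the tip. It meets hub_mouth when the shaft is home: flange on the hub's face. Axes as shaft_grip.
- shaft: The keyed shaft, about 0.2 kg; origin at the centre of its bevelled tip, z up, x towards the key. Steel, 18 mm in diameter below the flange. The brass key, 6 mm wide, stands out to 14 mm from the axis and runs from 12 mm above the tip to the flange: the tip enters the bore 12 mm before the key meets the hub's face.
- stand: Black block with two upright round holes, 70 mm (x) by 170 mm (y) by 50 mm high, fixed to the bench; origin under its centre. Holes 31 mm wide, 45 mm either side of the centre along y. Which hole holds the keyed shaft varies.
- plain_shaft_grip (a point): Centre of the blue handle of a plain shaft of the same size without key, in the stand's other hole; not wanted, leave it.
- multimeter: Orange and black multimeter, 150 x 78 x 36 mm, origin under its centre; leave it.
- screwdriver: Yellow-handled screwdriver lying on the bench; leave it.
- flux_bottle: Small amber bottle, 40 mm across, 85 mm high, origin under its centre; leave it.
- solder_spool: Metal solder spool, 60 mm across, 40 mm high, origin under its centre; leave it.
- circuit_board: Green circuit board, 90 x 60 mm, about 15 mm high, origin under its centre; leave it.
Things that resemble listed ones, but are neither listed nor needed, are in the scene too. Leave any purple look-alike of the stand alone.

How it is judged:
By the outcome, as a careful person would: the job done as asked, in the order asked, and still so for the second after the job is handed in, while the arm keeps its last pose, push and grip.
It also fails if it takes over 67 s, if anything falls off the work surface, if the arm or the gripper's body presses on something with over 40 N, if the wrist force passes 120 N, or if a joint passes its speed limit or range.

ROBOT

A 7-joint arm with a two-finger parallel gripper is mounted at the origin on the work surface. World frame = base frame: x ahead of the robot, y to its left, z up, the work surface at z = 0. Lengths are in m, angles in rad, forces in N, time in s.
With the tool pointing down it reaches from about 0.4 to 0.85 m from the base axis. Payload 4.5 kg.
Tool frame: the origin (TCP) lies midway between the tips of the shut fingers; the grasp point (between the pads) lies 19 mm behind it; z points along the fingers, y is the line along which they close (so a half turn about z gives the same grasp; the last joint's range is limited). The gripper opens to 88 mm and grips with 3 to 60 N. Pads are 18 mm wide; open, the fingers measure 123 mm over their backs; the gripper's body (75 mm by 187 mm) begins 45 mm behind the grasp point.
Start: joints at [1.313, 0.689, -0.195, 1.565, 0.157, 0.902, -0.215], TCP at [0.18, -0.599, 0.239] pointing down, gripper open.
Joint ranges: [-3.01, 3.01], [-0.46, 2.08], [-1.47, 1.51], [0.13, 2.56], [-1, 4.14], [0.04, 2.09], [-2.66, 2.66]. Speed limits (rad/s): [2.57, 2.57, 3.14, 3.14, 3.14, 3.14, 3.14].

INTERFACE

Orientations are given as a unit quaternion [x, y, z, w].
In Python, from plant import r gives the robot as it stands. The module is installed in compiled form; this text tells all that it offers.
- The arm moves only by the tool step_arm, never from a script. Its argument "series" is a list of rows, each a list of 7 numbers: the shift along the world's x, y, z in mm, then the turn, a rotation vector about the world's x, y, z in rad, then the closure, from 0 (fully open) to 1 (shut). A call has 1 to 20 rows; each row shifts and turns the commanded pose from where the row before left it; what a row does not reach is not made up. A row lasts 1/10 s, in which the tool goes at most 50 mm and 8.59 degrees, less where a joint would pass 70% of its speed; a pose out of reach is approached as far as the arm can. A call is refused whole if a number of a shift passes 50 or a number of a turn 0.15, either way. A call with a gripper value outside its range is refused whole. The fingers move at their own pace and stop on an object; "force" is the grip in N (left out, the last holds). Time passes only in rows, so rows that do not move let the fingers close. It gives the time, the measured TCP pose, the force, the opening and the grip force at its end, in the units of the state.
- r.get_state(): the state, without advancing time (a new reading comes with each control period).
- r.snapshot(name): name is "scene" or "top" or "wrist"; returns (picture, depth): 420x560x3 uint8, blue, green, red; 420x560 float32, m along the optical axis (not along the pixel's ray), 0 where there is no reading.
- r.get_calibration(name): a dict with "intrinsics" (3x3 intrinsics, pixels), "pose" (4x4, takes a point from camera to world coordinates). Camera axes: x right, y up, looking along -z (the intrinsics and any distortion apply to the point x, -y, -z); pixel columns grow to the right and rows downward; lengths in m; the calibration is good to about 2 mm. A picture is of the moment at which its call begins: read the wrist's pose just before it. get_calibration takes no time and is no camera call; for the wrist camera it gives the pose at the moment of the call.
- r.finish_job(): hands the job in; it is judged then, once.
The state is a dict: "clock": time; "q": joint angles; "qd": joint speeds; "joint_torque": joint torques, N m; "tool_pos": TCP position; "eef_rot": TCP orientation; "contact_force": force on the tool from outside, world axes, zero at the start; "moment": the same for the moment, N m; "opening": opening from 0.0 (shut) to 1.0 (fully open); "finger_force": force on a finger pad.
Only numpy, scipy, OpenCV 4.12 (cv2) and the standard library are available. Lean on these libraries where they do the work, as an engineer would, in place of code of your own. Each camera call takes 0.05 s, during which the arm holds its last target. There are 200 camera calls.

## Working session

There is one attempt and no reset: what is moved stays moved. The work goes in short steps, Python scripts to look and compute and a tool call to move; the robot and the scene stay as the last step left them, time stands still between calls to the robot, and variables do not carry over. Pictures are saved under pics/ and viewed, at most 10 in all, crops included, and the job is handed in when it is done.

Besides the shell and the picture viewer there is one more tool, called after "Call:" as name(argument=value, ...) on one line, values as JSON. step_arm: Moves the arm, as the interface text tells. Its arguments: {"type":"object","properties":{"series":{"type":"array"},"force":{"type":"number"}},"required":["series"]}

```bash
mkdir -p pics; cat > h.py <<'E'
import numpy as np, cv2
from plant import r
def snap(n,save=None):
    c=r.get_calibration(n); p,d=r.snapshot(n)
    if save: cv2.imwrite('pics/'+save,p)
    return p,d,np.array(c['intrinsics']),np.array(c['pose'])
def pt(u,v,K,T,d=None,z=None):
    ray=np.array([(u-K[0,2])/K[0,0],-(v-K[1,2])/K[1,1],-1.])
    R=T[:3,:3]@ray
    s=d if d is not None else (z-T[2,3])/R[2]
    return T[:3,3]+s*R
def cloud(d,K,T):
    v,u=np.mgrid[:d.shape[0],:d.shape[1]]
    P=np.stack([(u-K[0,2])/K[0,0]*d,-(v-K[1,2])/K[1,1]*d,-d],-1)
    return P@T[:3,:3].T+T[:3,3]
E
python3 - <<'E'
from h import *
for n in('scene','top'):
    p,d,K,T=snap(n,n+'0.png'); print(n,K.tolist(),T.round(3).tolist(), [k for k in r.get_calibration(n)])
    np.savez('pics/'+n+'0.npz',p=p,d=d,K=K,T=T)
print(r.get_state())
E
```

```text
scene [[467.3861440007238, 0.0, 278.8417347923626], [0.0, 467.3861440007238, 205.9285908868159], [0.0, 0.0, 1.0]] [[-0.445, -0.542, 0.713, 1.336], [0.896, -0.259, 0.362, 0.369], [-0.011, 0.8, 0.6, 0.727], [0.0, 0.0, 0.0, 1.0]] ['intrinsics', 'pose']
top [[484.6455564545293, 0.0, 281.5206221192793], [0.0, 484.6455564545293, 206.04807587611924], [0.0, 0.0, 1.0]] [[-0.016, 0.993, -0.114, 0.425], [-1.0, -0.018, -0.02, -0.055], [-0.021, 0.114, 0.993, 1.275], [0.0, 0.0, 0.0, 1.0]] ['intrinsics', 'pose']
{'clock': 0.1, 'q': array([ 1.31277169,  0.68987452, -0.19454022,  1.56621932,  0.1573132 ,
        0.90252663, -0.21510488]), 'qd': array([ 0.00049858, -0.00116498,  0.00149658, -0.00080462,  0.00052487,
       -0.0009148 ,  0.00149351]), 'joint_torque': array([-3.29726259e-03, -5.28493631e+01, -1.27157897e+00, -1.53836507e+01,
       -5.25848719e-02,  1.94831424e-03,  8.02779846e-05]), 'tool_pos': array([ 0.17961452, -0.59804598,  0.23801225]), 'eef_rot': array([ 9.89366607e-01,  1.45440879e-01, -1.79120462e-04, -7.97240704e-04]), 'contact_force': array([-0.02657102, -0.56205574,  0.00566492]), 'moment': array([ 0.00647778, -0.0130567 , -0.01142226]), 'finger_force': 0.0, 'opening': 0.9979193276331427}
```

View pics/scene0.png

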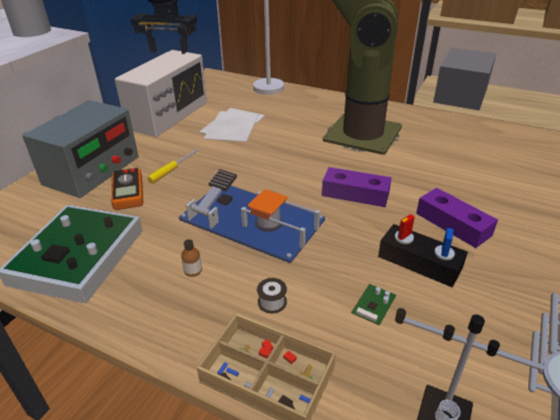

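View pics/top0.png

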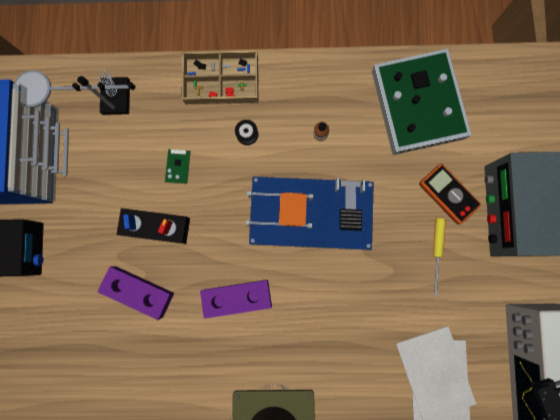

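The scene view shows the black stand at about (423,253) with the red handle at (406,228) and blue at (447,241). The tester is at (253,217). In the top view the keyed shaft is red at (165,227) and the plain one blue at (129,222). The pad is at (350,219), the guard at (293,210), and the two purple look-alike stands at (135,292) and (236,299).

```bash
python3 - <<'E'
from h import *
D={n:np.load(f'pics/{n}0.npz') for n in('scene','top')}
z=D['top'];p,d,K,T=z['p'],z['d'],z['K'],z['T']; C=cloud(d,K,T)
hsv=cv2.cvtColor(p,cv2.COLOR_BGR2HSV)
def m(lo,hi,box):
    k=cv2.inRange(hsv,lo,hi); q=np.zeros_like(k); a,b,c,e=box; q[b:e,a:c]=k[b:e,a:c]; return q
def rep(n,k,zz,zr):
    P=C[(k>0)&(C[...,2]>zr[0])&(C[...,2]<zr[1])]
    v,u=np.nonzero((k>0)&(C[...,2]>zr[0])&(C[...,2]<zr[1]))
    Q=np.array([pt(a,b,K,T,z=zz) for a,b in zip(u,v)])
    rect=cv2.minAreaRect((Q[:,:2]*1000).astype(np.float32))
    print(n,len(P),'depth med',np.median(P,0).round(4),'plane rect',np.round(rect[0],1),np.round(rect[1],1),round(rect[2],1))
rep('base',m((100,100,40),(130,255,255),(240,170,380,255)),.012,(-.01,.03))
rep('guard',m((5,150,120),(18,255,255),(270,180,320,240)),.078,(.06,.095))
rep('pad',m((0,0,0),(180,90,70),(335,205,365,235)),.083,(.06,.11))
rep('stand',m((0,0,0),(180,120,60),(110,200,195,250)),.05,(.035,.065))
rep('red',m((0,150,80),(6,255,255),(150,210,185,245)),.114,(.1,.13))
rep('blue',m((100,150,60),(130,255,255),(115,205,145,245)),.114,(.1,.13))
cv2.imwrite('pics/crop1.png',np.hstack([cv2.resize(p[190:260,105:205],None,fx=4,fy=4),cv2.resize(D['scene']['p'][190:290,365:485][:70,:100],None,fx=4,fy=4)]))
E
```

```text
base 5922 depth med [ 0.5447 -0.1132  0.0122] plane rect [ 552.1 -107.2] [317.  176.5] 86.5
guard 832 depth med [ 0.5544 -0.0579  0.0782] plane rect [554.6 -58.3] [65.2 80.8] 86.5
pad 385 depth med [ 0.5264 -0.2006  0.0833] plane rect [ 526.9 -200.8] [51.5 49.3] 88.3
stand 1254 depth med [0.5204 0.2999 0.0496] plane rect [522.5 300.4] [173.1  67.4] 81.7
red 62 depth med [0.5112 0.2592 0.1063] plane rect [514.4 255.9] [13.6 33.9] 68.6
blue 81 depth med [0.5272 0.3467 0.1064] plane rect [527.3 344.4] [34.  14.3] 10.6
```

View pics/crop1.png

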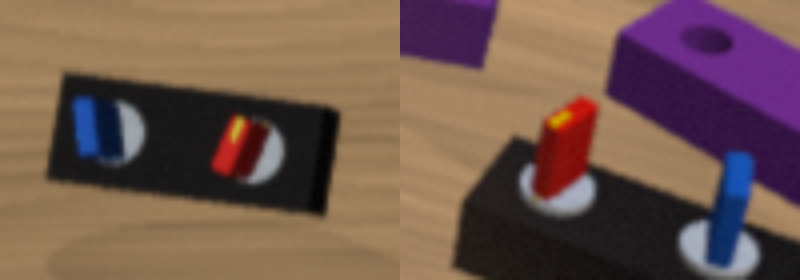

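The red handle with the yellow mark, in the black stand, is the keyed shaft. The tester yaw is about -0.06 rad, and the measured pad and guard offsets match the description. Next I go above the pedal.

Call:
step_arm(series=[[31.5,36,0,0,0,-0.06,1],[31.5,36,0,0,0,-0.06,1],[31.5,36,0,0,0,-0.06,1],[31.5,36,0,0,0,-0.06,1],[31.5,36,0,0,0,-0.06,1],[31.5,36,0,0,0,-0.06,1],[31.5,36,0,0,0,-0.06,1],[31.5,36,0,0,0,-0.06,1],[31.5,36,0,0,0,-0.06,1],[31.5,36,0,0,0,-0.06,1],[31.5,36,0,0,0,-0.06,1],[0,0,-40,0,0,0,1],[0,0,-40,0,0,0,1],[0,0,-30,0,0,0,1],[0,0,0,0,0,0,1]])

```text
clock: 1.6
tool_pos: [0.5233, -0.2012, 0.125]
eef_rot: [0.983, -0.183, -0.004, -0.001]
contact_force: [-0.3, 1.0, 1.0]
opening: 0.007
finger_force: 0.0
```

Call:
step_arm(series=[[0,0,-20,0,0,0,1],[0,0,-15,0,0,0,1],[0,0,-7,0,0,0,1],[0,0,-5,0,0,0,1],[0,0,-5,0,0,0,1],[0,0,-5,0,0,0,1],[0,0,-5,0,0,0,1],[0,0,-5,0,0,0,1],[0,0,-5,0,0,0,1],[0,0,-3,0,0,0,1],[0,0,-2,0,0,0,1],[0,0,0,0,0,0,1]])

```text
clock: 2.8
tool_pos: [0.5256, -0.2031, 0.0529]
eef_rot: [0.983, -0.184, -0.0, 0.0]
contact_force: [-0.2, -1.1, -0.0]
opening: 0.007
finger_force: 0.1
```

Call:
step_arm(series=[[0,0,-3,0,0,0,1],[0,0,-2,0,0,0,1],[0,0,0,0,0,0,1]])

```text
clock: 3.1
tool_pos: [0.526, -0.2032, 0.0493]
eef_rot: [0.983, -0.183, 0.0, 0.0]
contact_force: [-5.4, -0.0, 18.1]
opening: 0.004
finger_force: 8.9
```

```bash
python3 - <<'E'
from h import *
p,d,K,T=snap('scene','scene1.png')
cv2.imwrite('pics/crop2.png',cv2.resize(p[120:270,150:350],None,fx=4,fy=4))
E
```

```text
(no output)
```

View pics/crop2.png

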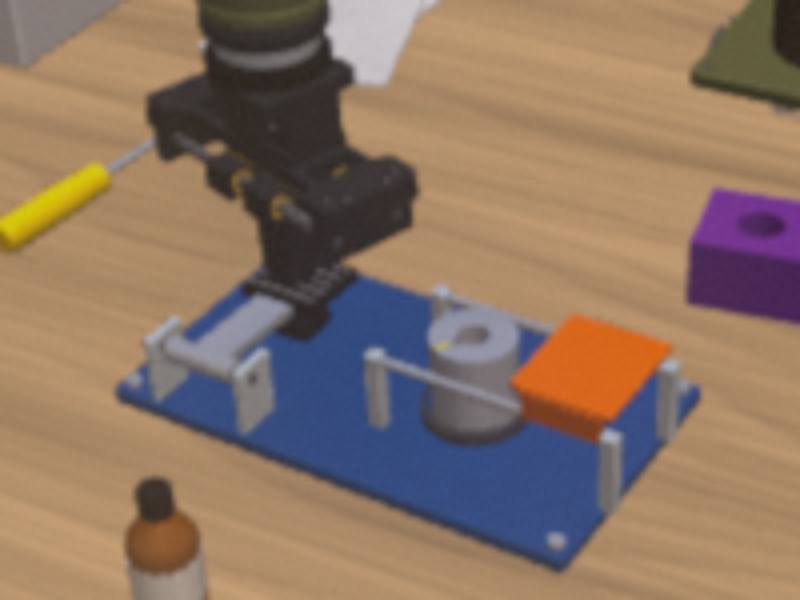

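The crop shows the guard at (590,375) off the hub's open mouth at (472,335), with the yellow keyway mark at (440,345). One more nudge to make sure it is on the stop, then up.

Call:
step_arm(series=[[0,0,-1.5,0,0,0,1],[0,0,-0.5,0,0,0,1],[0,0,0,0,0,0,1]])

```text
clock: 3.45
tool_pos: [0.526, -0.2032, 0.0491]
eef_rot: [0.983, -0.184, 0.001, 0.0]
contact_force: [-9.4, 3.1, 34.1]
opening: 0.006
finger_force: 16.9
```

Call:
step_arm(series=[[0,0,10,0,0,0,1],[0,0,30,0,0,0,0.6],[0,0,40,0,0,0,0.4],[0,20,50,0,0,0,0.3],[0,50,0,0,0,0,0.3],[0,50,0,0,0,0,0.3],[0,0,0,0,0,0,0.3]])

```text
clock: 4.15
tool_pos: [0.5279, -0.0742, 0.1723]
eef_rot: [0.984, -0.176, 0.001, -0.003]
contact_force: [-0.2, -0.9, -0.1]
opening: 0.524
finger_force: 0.0
```

```bash
python3 - <<'E'
from h import *
p,d,K,T=snap('wrist','w1.png'); np.savez('pics/w1.npz',p=p,d=d,K=K,T=T)
print(T.round(3).tolist(),K[0].round(1),r.get_state()['tool_pos'])
p,d,K,T=snap('top'); np.savez('pics/top1.npz',p=p,d=d,K=K,T=T)
hsv=cv2.cvtColor(p,cv2.COLOR_BGR2HSV); k=cv2.inRange(hsv,(5,150,120),(18,255,255)); k[:,:220]=0;k[:,330:]=0;k[:180]=0;k[240:]=0
C=cloud(d,K,T); print(np.median(C[(k>0)&(C[...,2]>.06)],0))
E
```

```text
[[-0.348, 0.892, 0.289, 0.603], [-0.937, -0.329, -0.114, -0.102], [-0.007, -0.311, 0.95, 0.318], [0.0, 0.0, 0.0, 1.0]] [371.9   0.  282.8] [ 0.52764243 -0.07893433  0.17214303]
[0.54619782 0.03453626 0.07793295]
```

View pics/w1.png

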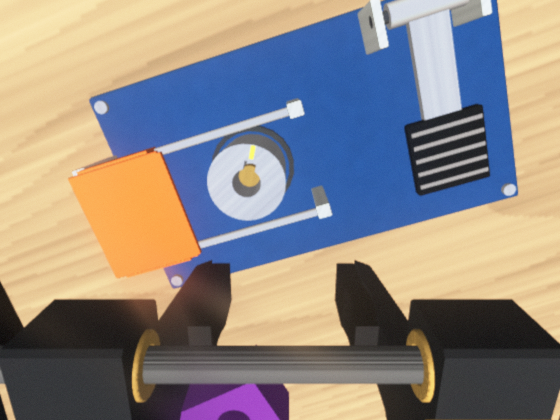

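The wrist view shows the hub face at about (247,181), the yellow keyway mark at (251,152), the guard clear at (137,215) and the pedal down. Next I measure the hub centre and keyway angle.

```bash
python3 - <<'E'
from h import *
z=np.load('pics/w1.npz');p,d,K,T=z['p'],z['d'],z['K'],z['T'];C=cloud(d,K,T)
hsv=cv2.cvtColor(p,cv2.COLOR_BGR2HSV)
box=np.zeros(d.shape,bool);box[135:230,200:295]=1
k=box&(abs(C[...,2]-.07)<.006)
print('n',k.sum(),np.median(C[k],0).round(4))
k8=cv2.morphologyEx((k*255).astype(np.uint8),cv2.MORPH_CLOSE,np.ones((5,5)))
cs,_=cv2.findContours(k8,cv2.RETR_EXTERNAL,cv2.CHAIN_APPROX_NONE);c=max(cs,key=cv2.contourArea)[:,0]
Q=np.array([pt(u,v,K,T,z=.07) for u,v in c])[:,:2]*1000
(cx,cy),rr=cv2.minEnclosingCircle(Q.astype(np.float32))
A=np.c_[2*Q,np.ones(len(Q))];s=np.linalg.lstsq(A,(Q**2).sum(1),rcond=None)[0]
print('enc',cx,cy,rr,'fit',s[:2],np.sqrt(s[2]+s[0]**2+s[1]**2))
y=box&(cv2.inRange(hsv,(22,120,150),(35,255,255))>0)
v,u=np.nonzero(y);Y=np.array([pt(a,b,K,T,z=.07) for a,b in zip(u,v)]).mean(0)[:2]*1000
v0=Y-s[:2];print('yellow',len(u),Y,'ang',np.arctan2(v0[1],v0[0]),np.hypot(*v0))
# dark keyway/bore
C2=box&(C[...,2]<.064)&(np.hypot(C[...,0]-s[0]/1e3,C[...,1]-s[1]/1e3)<.02)
print(C2.sum())
cv2.imwrite('pics/crop3.png',cv2.resize(p[130:235,195:300],None,fx=5,fy=5,interpolation=cv2.INTER_CUBIC))
E
```

```text
n 4139 [ 0.5554 -0.0549  0.0698]
enc 555.0363159179688 -55.27972412109375 27.38242530822754 fit [555.00491172 -55.2062579 ] 26.866924471901807
yellow 39 [572.32910573 -66.39121495] ang -0.5732944878235315 20.621129024583016
650
```

View pics/crop3.png

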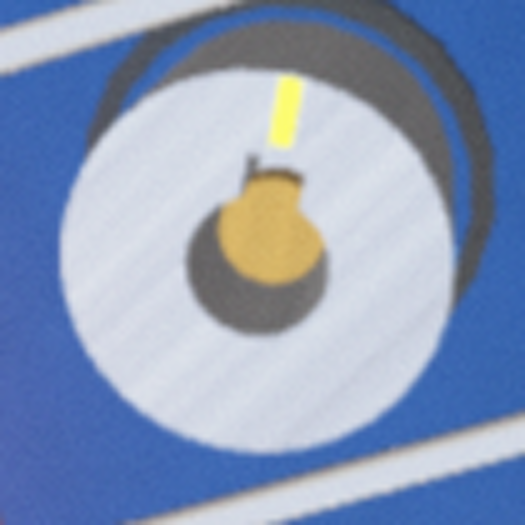

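```bash
cat > hub.py <<'E'
from h import *
p,d,K,T=snap('wrist','w2.png');C=cloud(d,K,T);hsv=cv2.cvtColor(p,cv2.COLOR_BGR2HSV)
box=(np.hypot(C[...,0]-.555,C[...,1]+.056)<.035)
k=box&(abs(C[...,2]-.07)<.006)
cs,_=cv2.findContours(cv2.morphologyEx((k*255).astype(np.uint8),cv2.MORPH_CLOSE,np.ones((5,5))),cv2.RETR_EXTERNAL,cv2.CHAIN_APPROX_NONE);c=max(cs,key=cv2.contourArea)[:,0]
Q=np.array([pt(u,v,K,T,z=.07) for u,v in c])[:,:2]*1000
s=np.linalg.lstsq(np.c_[2*Q,np.ones(len(Q))],(Q**2).sum(1),rcond=None)[0]
v,u=np.nonzero(box&(cv2.inRange(hsv,(22,120,150),(35,255,255))>0));Y=np.array([pt(a,b,K,T,z=.07) for a,b in zip(u,v)]).mean(0)[:2]*1000-s[:2]
print('hub',s[:2],np.sqrt(s[2]+s[0]**2+s[1]**2),'ang',np.arctan2(Y[1],Y[0]),r.get_state()['tool_pos'])
E
python3 hub.py
```

```text
hub [555.00597617 -55.29805466] 26.866952768668245 ang -0.44375848626527437 [ 0.52701423 -0.08447849  0.17179768]
```

Call:
step_arm(series=[[-5.5,46.5,2.5,0,0,0,0.3],[-5.5,46.5,2.5,0,0,0,0.3],[-5.5,46.5,2.5,0,0,0,0.3],[-5.5,46.5,2.5,0,0,0,0.3],[-5.5,46.5,2.5,0,0,0,0.3],[-5.5,46.5,2.5,0,0,0,0.3],[-5,45,2.5,0,0,0,0.3],[0,0,0,0,0,0,0.3],[0,0,0,0,0,0,0.3],[0,0,0,0,0,0,0.3]])

```text
clock: 5.3
tool_pos: [0.4894, 0.2371, 0.1887]
eef_rot: [0.983, -0.185, 0.0, 0.001]
contact_force: [1.1, 0.1, 0.1]
opening: 0.701
finger_force: 0.0
```

```bash
cat > red.py <<'E'
from h import *
import sys
zt=float(sys.argv[1])
p,d,K,T=snap('wrist',sys.argv[2]);C=cloud(d,K,T);hsv=cv2.cvtColor(p,cv2.COLOR_BGR2HSV)
red=((cv2.inRange(hsv,(0,130,60),(8,255,255))|cv2.inRange(hsv,(172,130,60),(180,255,255)))>0)
yel=cv2.inRange(hsv,(20,120,120),(35,255,255))>0
top=(red|yel)&(abs(C[...,2]-zt)<.007)
v,u=np.nonzero(top);Q=np.array([pt(a,b,K,T,z=zt) for a,b in zip(u,v)])[:,:2]*1000
print('top',len(u),u.mean(),v.mean(),'z',np.median(C[top][:,2]),cv2.minAreaRect(Q.astype(np.float32)))
v,u=np.nonzero(top&yel);Y=np.array([pt(a,b,K,T,z=zt) for a,b in zip(u,v)])[:,:2].mean(0)*1000
print('yel',len(u),Y); s=r.get_state();print(s['tool_pos'],s['eef_rot'])
E
python3 red.py 0.107 w3.png
```

```text
top 1119 235.59070598748883 192.75245755138516 z 0.10646587000410276 ((516.6934204101562, 259.94024658203125), (13.574098587036133, 35.76639938354492), 66.86366271972656)
yel 134 [524.69338982 257.01019373]
[0.48937327 0.2369628  0.18870579] [ 9.82675436e-01 -1.85332761e-01  3.27947743e-04  8.04282494e-04]
```

View pics/w3.png

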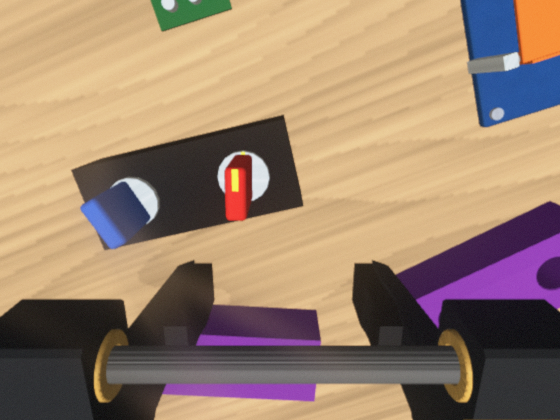

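The red handle top is at (236,193) with its yellow mark at (235,180) towards +x. The blue one is at (115,212) and is left alone. The measured centre is (517,260) mm, yaw -0.40, and the height and size check out.

Call:
step_arm(series=[[13.5,11.5,0,0,0,-0.015,0.5],[13.5,11.5,0,0,0,-0.015,0.5],[0,0,-20,0,0,0,0.5],[0,0,-30,0,0,0,0.5],[0,0,-30,0,0,0,0.5],[0,0,-20,0,0,0,0.5],[0,0,-13,0,0,0,0.5],[0,0,-9.5,0,0,0,0.5],[0,0,0,0,0,0,0.5],[0,0,0,0,0,0,0.5]])

```text
clock: 6.35
tool_pos: [0.516, 0.2628, 0.0668]
eef_rot: [0.98, -0.198, 0.0, -0.0]
contact_force: [0.5, 0.1, 1.0]
opening: 0.5
finger_force: 0.0
```

Call:
step_arm(series=[[0,0,0,0,0,0,1],[0,0,0,0,0,0,1],[0,0,0,0,0,0,1],[0,0,0,0,0,0,1],[0,0,0,0,0,0,1],[0,0,0,0,0,0,1]], force=45)

```text
clock: 6.95
tool_pos: [0.5151, 0.2622, 0.0665]
eef_rot: [0.98, -0.198, -0.0, 0.001]
contact_force: [-1.4, -2.6, 5.2]
opening: 0.154
finger_force: 45.0
```

Call:
step_arm(series=[[0,0,10,0,0,0,1],[0,0,20,0,0,0,1],[0,0,40,0,0,0,1],[0,0,40,0,0,0,1],[4,-31,5,0,0,0,1],[4,-31,0,0,0,0,1],[4,-31,0,0,0,0,1],[4,-31,0,0,0,0,1],[4,-31,0,0,0,0,1],[4,-31,0,0,0,0,1],[4,-31,0,0,0,-0.02,1],[4,-31,0,0,0,-0.02,1],[4,-31,0,0,0,-0.02,1],[3,-30,0,0,0,-0.02,1],[0,0,0,0,0,0,1],[0,0,0,0,0,0,1],[0,0,0,0,0,0,1]])

```text
clock: 8.65
tool_pos: [0.5544, -0.0444, 0.1812]
eef_rot: [0.972, -0.236, -0.0, -0.001]
contact_force: [-0.4, 0.5, -2.2]
opening: 0.156
finger_force: 45.0
```

```bash
python3 - <<'E'
from h import *
s=r.get_state();print(s['tool_pos'],s['eef_rot'],s['contact_force'],s['moment'],s['opening'])
p,d,K,T=snap('wrist');q,_,_,_=snap('scene')
np.savez('pics/w4.npz',p=p,d=d,K=K,T=T)
cv2.imwrite('pics/w4.png',np.hstack([p[:420,100:480],cv2.resize(q[70:240,180:330],None,fx=2.47,fy=2.47)]))
E
```

```text
[ 0.55439782 -0.04438778  0.18117542] [ 9.71783107e-01 -2.35875369e-01 -1.47598105e-04 -6.16901816e-04] [-0.36357292  0.54680208 -2.16766854] [ 0.13790989 -0.03926439  0.02958356] 0.15634042303767356
```

View pics/w4.png

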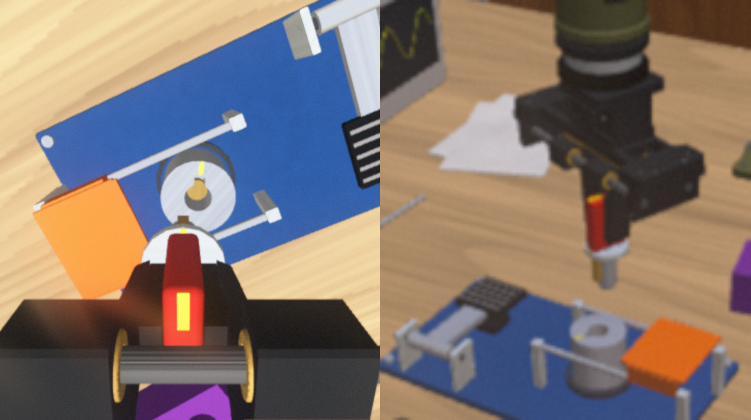

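The wrist half shows the held red handle (yellow mark (183,310)), the flange edge at (183,245), the hub at (197,193) and its mark at (200,168). The scene half shows the shaft hanging upright above the hub. Next I measure the offsets.

```bash
python3 - <<'E'
from h import *
z=np.load('pics/w4.npz');p,d,K,T=z['p'],z['d'],z['K'],z['T'];C=cloud(d,K,T);hsv=cv2.cvtColor(p,cv2.COLOR_BGR2HSV)
red=((cv2.inRange(hsv,(0,130,60),(8,255,255))|cv2.inRange(hsv,(172,130,60),(180,255,255)))>0)
yel=cv2.inRange(hsv,(20,120,120),(35,255,255))>0
zt=np.median(C[yel&(C[...,2]>.2)][:,2]);print('ztop',zt)
top=(red|yel)&(abs(C[...,2]-zt)<.004)
def Q(m,zz):
    v,u=np.nonzero(m);return np.array([pt(a,b,K,T,z=zz) for a,b in zip(u,v)])[:,:2]*1000
print('top',top.sum(),cv2.minAreaRect(Q(top,zt).astype(np.float32)))
y=Q(yel&(abs(C[...,2]-zt)<.004),zt);print('mark',y.mean(0),cv2.minAreaRect(y.astype(np.float32)))
# front face of handle (+x): fit plane -> tilt
f=red&(C[...,2]<zt-.006)&(C[...,2]>zt-.048);P=C[f];P=P[:];c=np.median(P,0);n=np.linalg.svd(P-P.mean(0),full_matrices=False)[2][2];print('face',len(P),c,n)
# hub
R=np.hypot(C[...,0]-.555,C[...,1]+.0553)
Y=Q(yel&(R<.03)&(R>.015)&(abs(C[...,2]-.07)<.006),.07);print('hubmark',len(Y),Y.mean(0),cv2.minAreaRect(Y.astype(np.float32)))
k=(R<.035)&(abs(C[...,2]-.07)<.006)
cs,_=cv2.findContours(cv2.morphologyEx((k*255).astype(np.uint8),cv2.MORPH_CLOSE,np.ones((5,5))),cv2.RETR_EXTERNAL,cv2.CHAIN_APPROX_NONE);c=max(cs,key=cv2.contourArea)[:,0]
q=np.array([pt(u,v,K,T,z=.07) for u,v in c])[:,:2]*1000
q=q[q[:,0]>548]
s=np.linalg.lstsq(np.c_[2*q,np.ones(len(q))],(q**2).sum(1),rcond=None)[0];print('hub',s[:2],np.sqrt(s[2]+s[0]**2+s[1]**2)); v=Y.mean(0)-s[:2];print('ang',np.arctan2(v[1],v[0]),np.hypot(*v))
E
```

```text
ztop 0.22222962178746739
top 2603 ((566.1849365234375, -42.39777374267578), (26.048824310302734, 23.496843338012695), 63.699764251708984)
mark [564.55642596 -48.44706747] ((564.3945922851562, -48.43603515625), (3.9493539333343506, 13.570682525634766), 62.40215301513672)
face 2448 [ 0.57123125 -0.04908037  0.20260073] [-0.99840004  0.05154103 -0.02325688]
hubmark 33 [572.73364848 -66.58229845] ((572.6775512695312, -66.6183090209961), (2.0078940391540527, 7.294408798217773), 56.44608688354492)
hub [557.30668071 -55.61604122] 25.415258748642632
ang -0.6179706656241795 18.92749672156184
```

Call:
step_arm(series=[[-0.8,-5,0,0,0,-0.045,1],[-0.8,-5.3,0,0,0,-0.045,1],[0,0,-20,0,0,0,1],[0,0,-20,0,0,0,1],[0,0,-10,0,0,0,1],[0,0,0,0,0,0,1],[0,0,0,0,0,0,1]])

```text
clock: 9.45
tool_pos: [0.553, -0.0566, 0.1315]
eef_rot: [0.96, -0.281, 0.0, 0.0]
contact_force: [-0.1, -0.5, -3.0]
opening: 0.156
finger_force: 45.0
```

```bash
python3 - <<'E'
from h import *
s=r.get_state();print(s['tool_pos'],s['eef_rot'],s['contact_force'],s['moment'])
q,d,K,T=snap('scene');w,_,_,_=snap('wrist')
cv2.imwrite('pics/s5.png',np.hstack([w[100:350,180:330],cv2.resize(q[170:240,230:300],(450,450),interpolation=cv2.INTER_CUBIC)[:250+0] if 0 else cv2.resize(q[180:250,230:300],(250,250),interpolation=cv2.INTER_CUBIC)]).repeat(2,0).repeat(2,1))
# top of handle mark in wrist
E
```

```text
[ 0.5530331  -0.05659129  0.13151661] [ 9.59798511e-01 -2.80689756e-01  2.63826494e-04  9.91377301e-05] [-0.05573023 -0.45300583 -3.02465983] [ 0.07556145 -0.06970859 -0.04660921]
```

View pics/s5.png

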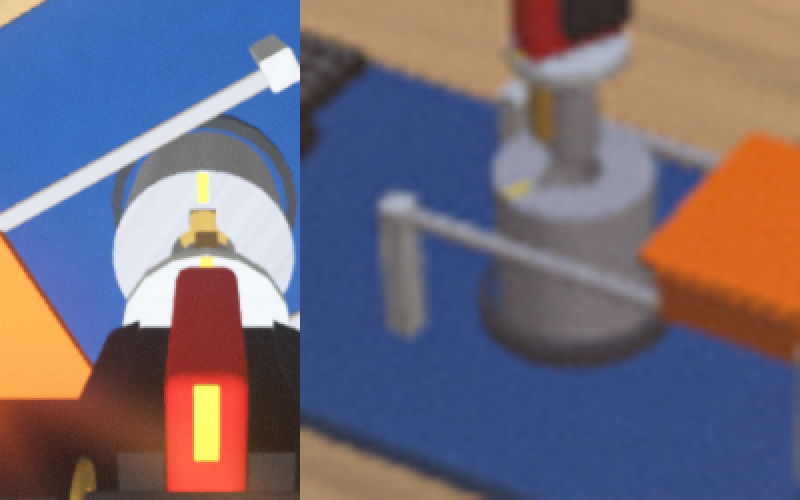

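The marks line up: hub mark (203,187), flange mark (206,262), handle mark (206,420). A lateral correction of about 1.5 mm is needed, then descend.

Call:
step_arm(series=[[0,1.5,0,0,0,0,1],[0,0,-3,0,0,0,1],[0,0,-3,0,0,0,1],[0,0,-2,0,0,0,1],[0,0,-2,0,0,0,1],[0,0,0,0,0,0,1],[0,0,0,0,0,0,1]])

```text
clock: 10.25
tool_pos: [0.5527, -0.0549, 0.1211]
eef_rot: [0.96, -0.28, -0.0, 0.0]
contact_force: [-1.0, 0.2, -1.6]
opening: 0.155
finger_force: 45.0
```

Tip is 5 mm in with no force. On down past the key's height.

Call:
step_arm(series=[[0,0,-2.5,0,0,0,1],[0,0,-2.5,0,0,0,1],[0,0,-2,0,0,0,1],[0,0,-2,0,0,0,1],[0,0,-2,0,0,0,1],[0,0,0,0,0,0,1],[0,0,0,0,0,0,1]])

```text
clock: 10.95
tool_pos: [0.5528, -0.0549, 0.1101]
eef_rot: [0.96, -0.28, 0.0, 0.0]
contact_force: [0.0, -0.7, -3.2]
opening: 0.156
finger_force: 45.0
```

The key is 4 mm into the keyway with no resistance. On to the ejector spring.

Call:
step_arm(series=[[0,0,-3,0,0,0,1],[0,0,-3,0,0,0,1],[0,0,-3,0,0,0,1],[0,0,-3,0,0,0,1],[0,0,-3,0,0,0,1],[0,0,-3,0,0,0,1],[0,0,0,0,0,0,1],[0,0,0,0,0,0,1]], force=55)

```text
clock: 11.75
tool_pos: [0.5529, -0.0549, 0.0923]
eef_rot: [0.96, -0.28, 0.0, -0.0]
contact_force: [-0.1, 0.7, 4.9]
opening: 0.15
finger_force: 55.0
```

Call:
step_arm(series=[[0,0,-2,0,0,0,1],[0,0,-2,0,0,0,1],[0,0,-1.5,0,0,0,1],[0,0,-1,0,0,0,1],[0,0,0,0,0,0,1],[0,0,0,0,0,0,1]])

```text
clock: 12.35
tool_pos: [0.5529, -0.0549, 0.0864]
eef_rot: [0.96, -0.28, 0.0, -0.0]
contact_force: [-0.3, -0.3, 9.9]
opening: 0.153
finger_force: 55.0
```

Call:
step_arm(series=[[0,0,-1,0,0,0,1],[0,0,-0.7,0,0,0,1],[0,0,0,0,0,0,1],[0,0,0,0,0,0,1],[0,0,0,0,0,0,1]])

```text
clock: 12.85
tool_pos: [0.553, -0.0549, 0.0864]
eef_rot: [0.96, -0.28, 0.001, -0.0]
contact_force: [-5.2, 0.4, 24.1]
opening: 0.153
finger_force: 55.0
```

The force rose to 24 N at z = 86.4 mm, against 86 mm predicted for home. One check that the shaft has not slipped in the grip.

```bash
python3 - <<'E'
from h import *
q,_,_,_=snap('scene');p,d,K,T=snap('wrist');C=cloud(d,K,T);hsv=cv2.cvtColor(p,cv2.COLOR_BGR2HSV)
y=(cv2.inRange(hsv,(20,120,120),(35,255,255))>0)&(C[...,2]>.1)
print('handle top z',np.median(C[y][:,2]),'home 0.127',r.get_state()['contact_force'])
cv2.imwrite('pics/s6.png',cv2.resize(q[110:260,160:360],None,fx=4,fy=4,interpolation=cv2.INTER_CUBIC))
E
```

```text
handle top z 0.12764389826172257 home 0.127 [-4.4965059   0.71649442 25.65345522]
```

View pics/s6.png

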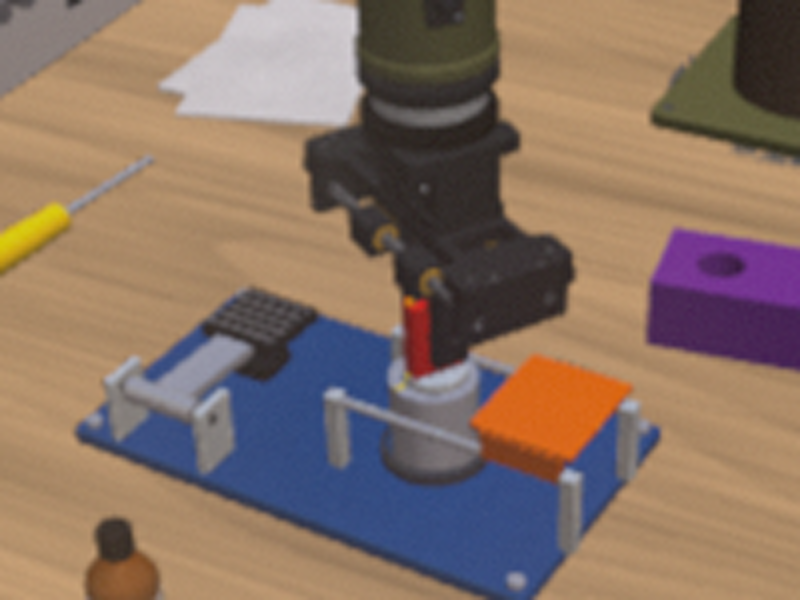

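The flange sits on the hub face at (435,380), the pedal is down at (260,325) and the guard is clear at (550,405). Handing in.

```bash
python3 -c "
from plant import r
print(r.finish_job())"
```

```text
the job is handed in; nothing more can be done
None
```

The job is handed in: the pedal is down with the guard off the hub, and the keyed shaft is seated and still held pressed home with about 25 N; I did not touch the plain shaft or the other loose things.

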